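Find the storage-jar lid that rocks and press it home

ROBOT

A 6-joint arm with a two-finger parallel gripper is mounted at the origin on a cart in front of the work surface, level with it; the furniture and walls round the work are solid. World frame = base frame: x ahead of the robot, y to its left, z up, the work surface at z = 0. Lengths are in m, angles in degrees, forces in N, time in s.
With the tool pointing down it reaches from about 0.4 to 0.825 m from the base axis. Payload 7 kg.
Tool frame: the origin (TCP) lies at the centre of the arm's flange, where the gripper is bolted on; the fingertips stand 178 mm ahead of it and the grasp point (between the pads) lies 159 mm ahead of it (r.tips_ahead is the z of the fingertips in the tool frame, in m); z points along the fingers, y is the line along which they close (so a half turn about z gives the same grasp; the last joint's range is limited). The gripper opens to 88 mm and grips with 3 to 60 N. Pads are 19 mm wide; open, the fingers measure 130 mm over their backs; the gripper's body (78 mm by 193 mm) begins 47 mm behind the grasp point.
Start: joints at [-46.805, 20.546, 0.682, 0, -70.136, -16.507], TCP at [0.303, -0.603, 0.405] pointing down, gripper open.
Joint ranges: [-176.03, 176.03], [-82.01, 121.73], [-58.28, 71.71], [-173.87, 95.51], [-174.79, -0.11], [-173.66, 173.66]. Speed limits (degrees/s): [136.94, 136.94, 172.46, 180, 180, 180].

INTERFACE

Orientations are given as [roll, pitch, yaw] about the fixed x, y, z axes, in that order (R = Rz(yaw) Ry(pitch) Rx(roll)).
In Python, from plant import r gives the robot as it stands. The module is installed in compiled form; this text tells all that it offers.
- The arm moves only by the shell command python3 -m pendant 'ROWS' [FORCE]. ROWS is JSON, a list that holds one entry, the list of rows, each a list of 7 numbers: the shift along the tool's x, y, z in m, then the turn, a rotation vector about the tool's x, y, z in degrees, then the gripper command: -1 is shut, 1 is fully open, values between are in proportion. A call has 1 to 5 rows; each row is the pose to reach, as a shift and turn from the pose commanded when the call began, along the tool's axes at that moment; what a row does not reach only later rows make up. A row lasts 1/10 s, in which the tool goes at most 50 mm and 8.59 degrees, less where a joint would pass 70% of its speed; a pose out of reach is approached as far as the arm can. A call with a gripper value outside its range is refused whole. The fingers move at their own pace and stop on an object; FORCE is the grip in N (left out, the last holds). Time passes only in rows, so rows that repeat a pose let the fingers close. It gives the time, the measured TCP pose, the force, the opening and the grip force at its end, in the units of the state.
- r.get_state(): the state, without advancing time (a new reading comes with each control period).
- r.capture(name): name is "scene" or "top" or "wrist"; returns the picture (420x560x3 uint8, red, green, blue); there is no depth.
- r.camera_params(name): a dict with "fx", "fy", "cx", "cy" (pixels), "dist_coeffs" ([k1, k2, p1, p2, k3] as OpenCV has them; the pictures are not rectified), "R" (3x3) and "t" (3): a world point X has camera coordinates R X + t. Camera axes: x right, y down, z forward; pixel columns grow to the right and rows downward; lengths in m; the calibration is good to about 2 mm. A picture is of the moment at which its call begins: read the wrist's pose just before it. camera_params takes no time and is no camera call; for the wrist camera it gives the pose at the moment of the call.
- r.close_job(): hands the job in; it is judged then, once.
The state is a dict: "time_s": time; "joints": joint angles; "qd": joint speeds; "joint_torque": joint torques, N m; "tcp_pos": TCP position; "eef_rot": TCP orientation; "contact_force": force on the tool from outside, world axes, zero at the start; "moment": the same for the moment, N m; "gripper_width": finger opening in m; "gripper_force": force on a finger pad.
Only numpy, scipy, OpenCV 4.12 (cv2) and the standard library are available. Lean on these libraries where they do the work, as an engineer would, in place of code of your own. Each camera call takes 0.05 s, during which the arm holds its last target. There are 200 camera calls.

TASK

One of the four identical wooden-lidded storage jars has been left with its lid not pushed home, though all four look alike. Find it by pressing the lids lightly with the fingertips near their edges, letting each go again, until one rocks and springs back; only then press that lid firmly in its middle until it is fully home and level. Do not pick up, tip or shift the jars or disturb the other things, and finish clear of everything.

Things in the scene. Friction and masses are not known exactly. Their poses are not given: they have to be found in the camera images.
- cap_a (a point): One of four identical lids: plain round light-wood cap, 101 mm wide, 23 mm deep, flat on top, on a round white jar (94 mm wide, about 0.8 kg, loose). Point on the lid's axis, 0 to 4 mm below its top; z axis = lid axis, up, leans as the lid rocks. A home lid's top is 106 mm above the table and gives nowhere; the one not home stands level, 4 mm higher. Which and where vary.
- lid_a (a joint): How far lid cap_a has gone down since the start, m; all start at 0. A home lid stays under 0.001. The lid not home: pressed with 3 to 15 N some 30 to 45 mm off its axis it tilts that way, up to 0.09 rad, on a light spring (2.5 N at 35 mm), then is hard, and springs back when let go; pressed with 14 to 20 N within 10 mm of its middle it goes down 0.004 to its stop and stays.
- cap_b (a point): One of four identical lids: plain round light-wood cap, 101 mm wide, 23 mm deep, flat on top, on a round white jar (94 mm wide, about 0.8 kg, loose). Point on the lid's axis, 0 to 4 mm below its top; z axis = lid axis, up, leans as the lid rocks. A home lid's top is 106 mm above the table and gives nowhere; the one not home stands level, 4 mm higher. Which and where vary.
- lid_b (a joint): How far lid cap_b has gone down since the start, m; all start at 0. A home lid stays under 0.001. The lid not home: pressed with 3 to 15 N some 30 to 45 mm off its axis it tilts that way, up to 0.09 rad, on a light spring (2.5 N at 35 mm), then is hard, and springs back when let go; pressed with 14 to 20 N within 10 mm of its middle it goes down 0.004 to its stop and stays.
- cap_c (a point): One of four identical lids: plain round light-wood cap, 101 mm wide, 23 mm deep, flat on top, on a round white jar (94 mm wide, about 0.8 kg, loose). Point on the lid's axis, 0 to 4 mm below its top; z axis = lid axis, up, leans as the lid rocks. A home lid's top is 106 mm above the table and gives nowhere; the one not home stands level, 4 mm higher. Which and where vary.
- lid_c (a joint): How far lid cap_c has gone down since the start, m; all start at 0. A home lid stays under 0.001. The lid not home: pressed with 3 to 15 N some 30 to 45 mm off its axis it tilts that way, up to 0.09 rad, on a light spring (2.5 N at 35 mm), then is hard, and springs back when let go; pressed with 14 to 20 N within 10 mm of its middle it goes down 0.004 to its stop and stays.
- cap_d (a point): One of four identical lids: plain round light-wood cap, 101 mm wide, 23 mm deep, flat on top, on a round white jar (94 mm wide, about 0.8 kg, loose). Point on the lid's axis, 0 to 4 mm below its top; z axis = lid axis, up, leans as the lid rocks. A home lid's top is 106 mm above the table and gives nowhere; the one not home stands level, 4 mm higher. Which and where vary.
- lid_d (a joint): How far lid cap_d has gone down since the start, m; all start at 0. A home lid stays under 0.001. The lid not home: pressed with 3 to 15 N some 30 to 45 mm off its axis it tilts that way, up to 0.09 rad, on a light spring (2.5 N at 35 mm), then is hard, and springs back when let go; pressed with 14 to 20 N within 10 mm of its middle it goes down 0.004 to its stop and stays.
- apple: Bystander: a red-yellow apple, 80x78x69 mm, loose; origin under its centre. May stand among the jars.
- preserve: Bystander: a small glass jar with a white top, 68 mm across, 84 mm high, loose; origin under its centre. May stand among the jars.
- mug: Bystander: a white mug with handle, 86x120x98 mm, loose, at the right; origin at the centre of its underside.
- teaspoon: Bystander: a steel teaspoon, 130x26x11 mm, loose, flat on the table near its left edge; origin under its centre.
- matchbox: Bystander: a matchbox, 39x61x17 mm, loose, flat on the table between the jars and the kettle; origin under its centre.

How it is judged (in metres and radians):
On the way, in this order (a step that is already met when the one before it is completed fails the run):
1. the lid that is not home is made to rock by a light press near its edge, without driving it down (angle between any of cap_a, cap_b, cap_c, cap_d's own z axis and vertical above 0.04 rad and value of joint each of lid_a, lid_b, lid_c, lid_d below 0.0015 m), for 0.05 s.
2. it is let go and springs back level, still not driven down (angle between each of cap_a, cap_b, cap_c, cap_d's own z axis and vertical below 0.02 rad and value of joint each of lid_a, lid_b, lid_c, lid_d below 0.0015 m), for 0.1 s.
3. that lid is pressed down on its jar until it is home (value of joint any of lid_a, lid_b, lid_c, lid_d above 0.0032 m), for 0.2 s.
At the end, for the whole second after the job is handed in: The lid that rocked has gone down at least 3.2 mm of its 4 mm and stays there; all four lids are level within 0.025 rad and each jar is within 30 mm of where it stood (value of joint any of lid_a, lid_b, lid_c, lid_d above 0.0032 m and angle between each of cap_a, cap_b, cap_c, cap_d's own z axis and vertical below 0.025 rad and distance of each of cap_a, cap_b, cap_c, cap_d from where it was at the start of the episode below 0.03 m); the robot touches nothing.
It fails at once if a jar is lifted, or its lid raised, by 12 mm (height (world z) of any of cap_a, cap_b, cap_c, cap_d above 0.118 m).
It fails at once if a jar is tipped by 0.2 rad (angle between any of cap_a, cap_b, cap_c, cap_d's own z axis and vertical above 0.2 rad).
It fails at once if a jar is pushed or carried more than 40 mm (distance of any of cap_a, cap_b, cap_c, cap_d from where it was at the start of the episode above 0.04 m).
It fails at once if a bystander is moved more than 30 mm (distance of any of apple, preserve, mug, teaspoon, matchbox from where it was at the start of the episode above 0.03 m).
It also fails if it takes over 58 s, if anything falls off the work surface, if the arm or the gripper's body presses on something with over 40 N, if the wrist force passes 120 N, or if a joint passes its speed limit or range.

## Working session

There is one attempt and no reset: what is moved stays moved. The work goes in short steps, Python scripts to look and compute and a shell command to move; the robot and the scene stay as the last step left them, time stands still between calls to the robot, and variables do not carry over. Pictures are saved under pics/ and viewed, at most 10 in all, crops included, and the job is handed in when it is done.

```bash
mkdir -p pics; python3 - <<'E'
from plant import r
import cv2
print(r.get_state())
for n in("scene","top"):
    cv2.imwrite(f"pics/{n}0.png",r.capture(n)[:,:,::-1]); print(n,r.camera_params(n))
E
```

```text
{'time_s': 0.0, 'joints': array([-4.68059685e+01,  2.05916761e+01,  6.34846922e-01, -2.07241718e-02,
       -7.01351179e+01, -1.65084358e+01]), 'qd': array([-0.1025654 ,  0.02727386, -0.07240549,  0.00417959, -0.05001902,
       -0.04912932]), 'joint_torque': array([-1.86363519e-03, -5.82711160e+01,  2.93043995e+01,  6.99663609e+00,
        7.02067206e-03, -1.62235733e-04]), 'tcp_pos': array([ 0.30307425, -0.60292562,  0.40372597]), 'eef_rot': array([ 1.79906307e+02, -7.45098981e-03, -1.53321456e+02]), 'contact_force': array([ 0.82346716, -0.58556786,  0.6671026 ]), 'moment': array([0.02059329, 0.06932462, 0.06670841]), 'gripper_force': 0.0, 'gripper_width': 0.0877131460924841}
scene {'fx': 445.3637235171396, 'fy': 445.3637235171396, 'cx': 276.47646851010296, 'cy': 211.5176957795142, 'dist_coeffs': array([-0.13720851,  0.        ,  0.        ,  0.        ,  0.        ]), 'R': array([[-0.6854853 , -0.72771249, -0.02333329],
       [-0.42736671,  0.42810013, -0.79629641],
       [ 0.58946383, -0.53587761, -0.60445643]]), 't': array([0.36170035, 0.30063136, 0.74481183])}
top {'fx': 429.78730782279655, 'fy': 429.78730782279655, 'cx': 278.4409803479216, 'cy': 212.8024702993071, 'dist_coeffs': array([-0.05094601,  0.        ,  0.        ,  0.        ,  0.        ]), 'R': array([[ 0.00343539, -0.99987924,  0.015156  ],
       [-0.99617651, -0.00474496, -0.08723445],
       [ 0.08729583, -0.01479836, -0.99607251]]), 't': array([-0.02000462,  0.5366295 ,  1.09933114])}
```

View pics/top0.png

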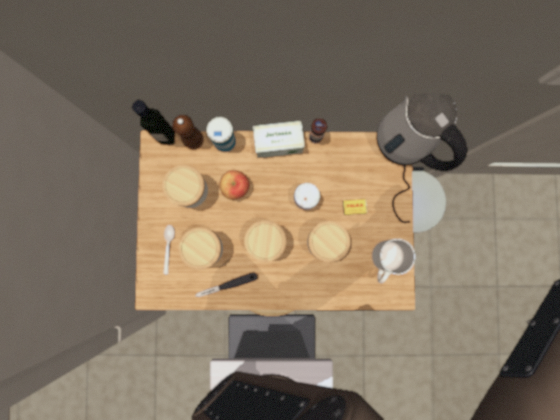

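View pics/scene0.png

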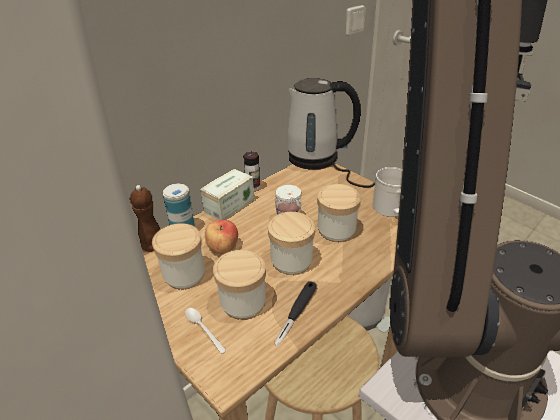

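The top view shows four lids at about (184,187), (201,248), (265,242) and (330,242). The apple is at (235,184), the preserve at (307,197), the mug at (393,258), and the matchbox at (355,207).

```bash
cat >h.py <<'E'
import cv2,numpy as np
from plant import r
def ray(n,uv,z,P=None):
    P=P or r.camera_params(n)
    K=np.array([[P['fx'],0,P['cx']],[0,P['fy'],P['cy']],[0,0,1]])
    p=cv2.undistortPoints(np.array([[uv]],float),K,P['dist_coeffs'])[0,0]
    d=P['R'].T@[*p,1]; c=-P['R'].T@P['t']; return c+d*(z-c[2])/d[2]
def axes():
    from scipy.spatial.transform import Rotation as R
    s=r.get_state(); return s,R.from_euler('xyz',s['eef_rot'],degrees=True).as_matrix()
E
python3 - <<'E'
from h import *
im=cv2.imread('pics/top0.png'); g=cv2.cvtColor(im,cv2.COLOR_BGR2GRAY)
big=cv2.resize(im,None,fx=4,fy=4,interpolation=cv2.INTER_CUBIC)
gb=cv2.cvtColor(big,cv2.COLOR_BGR2GRAY)
for u,v in[(184,187),(201,248),(265,242),(330,242)]:
    x,y=u*4-120,v*4-120
    c=cv2.HoughCircles(gb[y:y+240,x:x+240],cv2.HOUGH_GRADIENT,1,30,param1=80,param2=15,minRadius=74,maxRadius=92)
    for k in (c[0][:2] if c is not None else []):
        uv=((x+k[0])/4,(y+k[1])/4); print(uv,k[2]/4,ray('top',uv,.106).round(4))
        cv2.circle(big,(int(x+k[0]),int(y+k[1])),int(k[2]),(255,0,0) if k is c[0][0] else (0,255,0),1)
cv2.imwrite('pics/h.png',big[600:1160,560:1360])
for u in[(235,184),(307,197),(393,258)]: print(ray('top',u,.08))
E
```

```text
(np.float32(183.125), np.float32(185.375)) 20.4 [0.5953 0.2155 0.106 ]
(np.float32(197.625), np.float32(247.625)) 22.575 [0.4446 0.1772 0.106 ]
[0.60334782 0.09162073 0.08      ]
[ 0.57163874 -0.08801697  0.08      ]
[ 0.42065717 -0.30134262  0.08      ]
```

View pics/h.png

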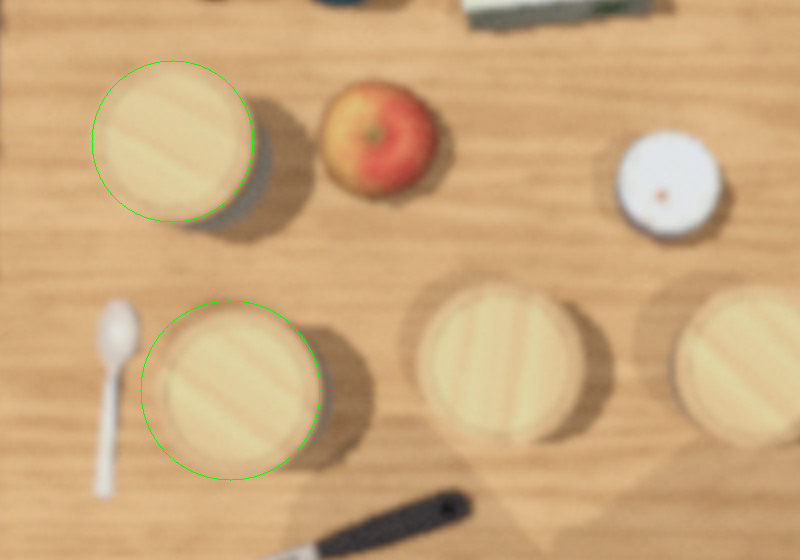

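```bash
cat >>h.py <<'E'
PX={'a':(732,741),'b':(797,990),'c':(1061,964),'d':(1318,965)}
C={k:ray('top',((u+.5)/4-.5,(v+.5)/4-.5),.106) for k,(u,v) in PX.items()}
def go(k,off,tipz):
    s,R=axes(); tgt=C[k]+off*R[:,0]; tgt[2]=tipz
    tip=s['tcp_pos']+R[:,2]*r.tips_ahead
    print(k,C[k].round(4),'tip',tip.round(4),'shift',(R.T@(tgt-tip)).round(4))
E
python3 - <<'E'
from h import *
print(r.tips_ahead, axes()[1].round(3))
for k in 'dcb': go(k,-.037,.15)
go('a',.037,.15)
E
```

```text
0.1781 [[-0.894 -0.449 -0.001]
 [-0.449  0.894  0.001]
 [ 0.     0.001 -1.   ]]
d [ 0.4621 -0.1391  0.106 ] tip [ 0.3029 -0.6027  0.2257] shift [-0.3874  0.3426  0.0762]
c [0.4621 0.0158 0.106 ] tip [ 0.3029 -0.6027  0.2257] shift [-0.457   0.4811  0.0764]
b [0.4458 0.1743 0.106 ] tip [ 0.3029 -0.6027  0.2257] shift [-0.5136  0.6299  0.0766]
a [0.5966 0.2168 0.106 ] tip [ 0.3029 -0.6027  0.2257] shift [-0.5933  0.6002  0.0765]
```

```bash
for i in 1; do python3 -m pendant '[[[-0.035,0.03,0,0,0,0,-1],[-0.07,0.06,0,0,0,0,-1],[-0.105,0.09,0,0,0,0,-1],[-0.14,0.12,0,0,0,0,-1],[-0.175,0.15,0,0,0,0,-1]]]' 10; python3 -m pendant '[[[-0.035,0.03,0,0,0,0,-1],[-0.07,0.06,0,0,0,0,-1],[-0.105,0.09,0.01,0,0,0,-1],[-0.14,0.13,0.03,0,0,0,-1],[-0.175,0.16,0.05,0,0,0,-1]]]'; done
python3 -c "
from h import *
go('d',-.037,.118)"
```

```text
time_s: 0.6
tcp_pos: [0.3923, -0.3887, 0.4044]
eef_rot: [180.0, -0.0, -153.3]
contact_force: [1.1, -0.4, -0.5]
gripper_width: 0.0532
gripper_force: 0.0
time_s: 1.1
tcp_pos: [0.4741, -0.173, 0.3573]
eef_rot: [-180.0, 0.1, -153.3]
contact_force: [0.8, -0.6, -0.4]
gripper_width: 0.0132
gripper_force: 0.0
d [ 0.4621 -0.1391  0.106 ] tip [ 0.4743 -0.1729  0.1792] shift [-0.0412  0.0357  0.0613]
```

```bash
python3 -m pendant '[[[-0.036,0.031,0,0,0,0,-1],[-0.036,0.031,0.03,0,0,0,-1],[-0.036,0.031,0.05,0,0,0,-1],[-0.036,0.031,0.05,0,0,0,-1],[-0.036,0.031,0.05,0,0,0,-1]]]'
python3 -c "
from h import *
go('d',-.037,.106)
cv2.imwrite('pics/s1.png',r.capture('scene')[:,:,::-1])"
```

```text
time_s: 1.6
tcp_pos: [0.4926, -0.1311, 0.3076]
eef_rot: [180.0, -0.1, -153.3]
contact_force: [0.4, 0.3, 0.5]
gripper_width: 0.0007
gripper_force: 0.0
d [ 0.4621 -0.1391  0.106 ] tip [ 0.4924 -0.1312  0.1295] shift [-0.0063  0.0065  0.0235]
```

View pics/s1.png

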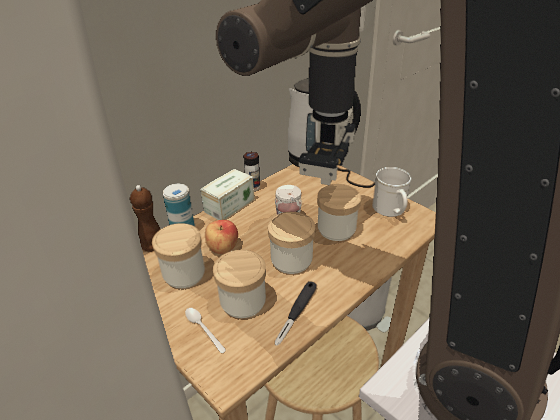

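The closed gripper stands over the far side of lid D, near (325,165). I'll go down slowly.

```bash
python3 -m pendant '[[[-0.006,0.006,0.008,0,0,0,-1],[-0.006,0.006,0.014,0,0,0,-1],[-0.006,0.006,0.016,0,0,0,-1],[-0.006,0.006,0.016,0,0,0,-1]]]'
python3 -c "
from h import *
go('d',-.037,.106)"
for i in 1 2 3; do python3 -m pendant '[[[0,0,0.001,0,0,0,-1],[0,0,0.002,0,0,0,-1],[0,0,0.002,0,0,0,-1]]]' | egrep 'pos|contact'; done
```

```text
time_s: 2.05
tcp_pos: [0.495, -0.123, 0.2911]
eef_rot: [180.0, -0.0, -153.3]
contact_force: [-0.6, 0.1, -0.3]
gripper_width: 0.0005
gripper_force: 0.0
d [ 0.4621 -0.1391  0.106 ] tip [ 0.4949 -0.123   0.113 ] shift [-0.0004  0.0003  0.007 ]
tcp_pos: [0.4951, -0.123, 0.2894]
contact_force: [0.0, -0.4, 0.5]
tcp_pos: [0.4951, -0.123, 0.2873]
contact_force: [0.8, -1.1, 0.6]
tcp_pos: [0.4951, -0.1229, 0.2852]
contact_force: [-0.7, 0.0, 0.4]
```

```bash
for i in 1 2; do python3 -m pendant '[[[0,0,0.001,0,0,0,-1],[0,0,0.001,0,0,0,-1]]]' | egrep 'time|pos|contact'; done
```

```text
time_s: 3.15
tcp_pos: [0.4952, -0.1229, 0.2845]
contact_force: [-0.0, 0.9, 0.4]
time_s: 3.35
tcp_pos: [0.4952, -0.1229, 0.2841]
contact_force: [-2.3, 1.4, 7.0]
```

D is hard at 0.106 m, so it is home. Next is C.

```bash
python3 -m pendant '[[[0,0,-0.03,0,0,0,-1],[-0.02,0.04,-0.04,0,0,0,-1],[-0.04,0.08,-0.04,0,0,0,-1],[-0.06,0.12,-0.035,0,0,0,-1],[-0.07,0.138,-0.03,0,0,0,-1]]]' |egrep 'time|pos|contact'
python3 -m pendant '[[[0,0,0.01,0,0,0,-1],[0,0,0.02,0,0,0,-1],[0,0,0.022,0,0,0,-1],[0,0,0.022,0,0,0,-1]]]'|egrep 'time|pos|contact'
python3 -c "
from h import *
go('c',-.037,.106)"
for i in 1 2; do python3 -m pendant '[[[0,0,0.001,0,0,0,-1],[0,0,0.002,0,0,0,-1],[0,0,0.002,0,0,0,-1]]]' | egrep 'pos|contact'; done
```

```text
time_s: 3.85
tcp_pos: [0.4956, 0.0344, 0.3138]
contact_force: [0.5, -0.5, -0.6]
time_s: 4.25
tcp_pos: [0.4955, 0.0309, 0.2908]
contact_force: [1.1, -0.8, 0.4]
c [0.4621 0.0158 0.106 ] tip [0.4953 0.0308 0.1127] shift [-0.0007  0.0015  0.0067]
tcp_pos: [0.4958, 0.0315, 0.2896]
contact_force: [-0.9, -0.3, 0.3]
tcp_pos: [0.4957, 0.0318, 0.2873]
contact_force: [-0.1, -0.0, -0.0]
```

```bash
for i in 1 2 3; do python3 -m pendant '[[[0,0,0.001,0,0,0,-1],[0,0,0.0012,0,0,0,-1]]]' | egrep 'pos|contact'; done
```

```text
tcp_pos: [0.4957, 0.0318, 0.2861]
contact_force: [-0.9, -0.4, -0.5]
tcp_pos: [0.4957, 0.0318, 0.2849]
contact_force: [-0.8, 0.3, -0.5]
tcp_pos: [0.4958, 0.0318, 0.2843]
contact_force: [-2.9, 0.0, 7.4]
```

C is home too. Next is B.

```bash
python3 -m pendant '[[[0,0,-0.03,0,0,0,-1],[-0.017,0.045,-0.04,0,0,0,-1],[-0.034,0.09,-0.04,0,0,0,-1],[-0.05,0.13,-0.035,0,0,0,-1],[-0.057,0.149,-0.03,0,0,0,-1]]]' |egrep 'time|pos|contact'
python3 -m pendant '[[[0,0,0.01,0,0,0,-1],[0,0,0.02,0,0,0,-1],[0,0,0.022,0,0,0,-1],[0,0,0.022,0,0,0,-1]]]'|egrep 'time|pos|contact'
python3 -c "
from h import *
go('b',-.037,.106)"
for i in 1 2; do python3 -m pendant '[[[0,0,0.001,0,0,0,-1],[0,0,0.0015,0,0,0,-1],[0,0,0.0015,0,0,0,-1]]]' | egrep 'pos|contact'; done
```

```text
time_s: 5.95
tcp_pos: [0.4796, 0.1934, 0.3142]
contact_force: [0.3, -0.3, -0.4]
time_s: 6.35
tcp_pos: [0.4797, 0.1896, 0.2912]
contact_force: [-0.4, -0.1, -0.9]
b [0.4458 0.1743 0.106 ] tip [0.4795 0.1894 0.1131] shift [-0.0001  0.0016  0.0071]
tcp_pos: [0.4799, 0.1902, 0.2906]
contact_force: [0.9, 0.5, -0.5]
tcp_pos: [0.4797, 0.1905, 0.2888]
contact_force: [-1.6, -0.5, 0.2]
```

```bash
for i in 1 2 3 4; do python3 -m pendant '[[[0,0,0.001,0,0,0,-1],[0,0,0.0012,0,0,0,-1]]]' | egrep 'pos|contact'; done
```

```text
tcp_pos: [0.4797, 0.1905, 0.2875]
contact_force: [-1.1, 0.8, -0.3]
tcp_pos: [0.4797, 0.1905, 0.2863]
contact_force: [-0.3, -0.0, -0.2]
tcp_pos: [0.4797, 0.1905, 0.2851]
contact_force: [-0.2, 0.6, -0.4]
tcp_pos: [0.4798, 0.1906, 0.2844]
contact_force: [-1.9, -0.5, 5.5]
```

B is home, so it must be A. I'll press its near side.

```bash
python3 -m pendant '[[[0,0,-0.03,0,0,0,-1],[-0.02,-0.007,-0.04,0,0,0,-1],[-0.06,-0.02,-0.04,0,0,0,-1],[-0.08,-0.029,-0.03,0,0,0,-1],[-0.08,-0.029,-0.02,0,0,0,-1]]]' |egrep 'time|pos|contact'
python3 -m pendant '[[[0,0,0.005,0,0,0,-1],[0,0,0.01,0,0,0,-1],[0,0,0.01,0,0,0,-1]]]'|egrep 'time|pos|contact'
python3 -c "
from h import *
go('a',.037,.106)"
for i in 1 2; do python3 -m pendant '[[[0,0,0.001,0,0,0,-1],[0,0,0.001,0,0,0,-1]]]' | egrep 'pos|contact'; done
```

```text
time_s: 8.25
tcp_pos: [0.5665, 0.2008, 0.3033]
contact_force: [-0.8, -0.4, 0.1]
time_s: 8.55
tcp_pos: [0.5634, 0.2004, 0.2935]
contact_force: [0.1, 0.4, -0.1]
a [0.5966 0.2168 0.106 ] tip [0.5632 0.2003 0.1154] shift [-0.0002 -0.0003  0.0094]
tcp_pos: [0.564, 0.2007, 0.2936]
contact_force: [-0.0, 0.3, -0.1]
tcp_pos: [0.5641, 0.2006, 0.2922]
contact_force: [-0.3, 0.7, 0.4]
```

```bash
python3 -m pendant '[[[0.007,0,0,0,0,0,-1],[0.007,0,0.002,0,0,0,-1],[0.007,0,0.003,0,0,0,-1]]]' | egrep 'time|pos|contact'
for i in 1 2 3 4; do python3 -m pendant '[[[0,0,0.0007,0,0,0,-1],[0,0,0.0007,0,0,0,-1]]]' | egrep 'pos|contact'; done
```

```text
time_s: 9.25
tcp_pos: [0.5577, 0.1973, 0.2889]
contact_force: [-0.0, 0.1, -0.5]
tcp_pos: [0.558, 0.1974, 0.2882]
contact_force: [-0.1, -0.6, 0.0]
tcp_pos: [0.558, 0.1974, 0.2875]
contact_force: [-0.8, 0.3, 2.4]
tcp_pos: [0.5579, 0.1973, 0.2869]
contact_force: [-0.7, -1.2, 2.3]
tcp_pos: [0.5579, 0.1973, 0.2862]
contact_force: [-1.8, -0.3, 1.7]
```

Soft contact at about 2 N and 4 mm higher: lid A is the one not home. I'll press a little further, hold, then release.

```bash
python3 -m pendant '[[[0,0,0.0008,0,0,0,-1],[0,0,0.0008,0,0,0,-1],[0,0,0.0008,0,0,0,-1]]]' | egrep 'pos|contact'
python3 -c "
from h import *
cv2.imwrite('pics/s2.png',cv2.resize(r.capture('scene')[180:300,130:270,::-1],None,fx=4,fy=4))"
python3 -m pendant '[[[0,0,-0.01,0,0,0,-1],[0,0,-0.03,0,0,0,-1],[0,0,-0.03,0,0,0,-1],[0,0,-0.03,0,0,0,-1]]]' | egrep 'time|pos|contact'
python3 -c "
from h import *
go('a',0,.115)"
```

```text
tcp_pos: [0.5579, 0.1974, 0.2854]
contact_force: [-1.9, -1.2, 3.6]
time_s: 10.8
tcp_pos: [0.5582, 0.1976, 0.3162]
contact_force: [-0.5, 0.1, -0.4]
a [0.5966 0.2168 0.106 ] tip [0.5584 0.1978 0.1381] shift [-0.0425 -0.0002  0.0232]
```

View pics/s2.png

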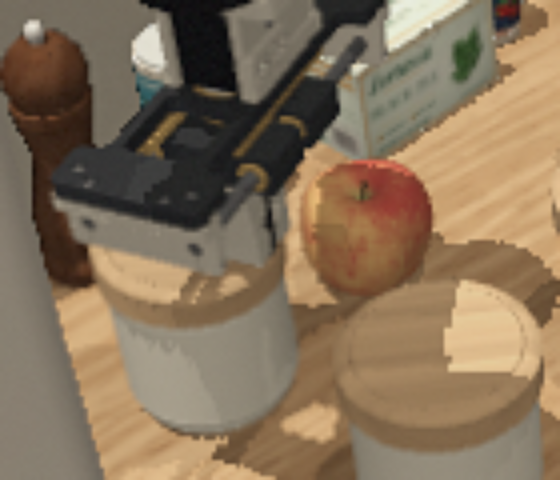

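Lid A dips at the near edge under the fingers, around (200,260) in the crop, and nothing else is touched. Now the middle.

```bash
python3 -m pendant '[[[-0.02,0,0,0,0,0,-1],[-0.042,0,0,0,0,0,-1],[-0.042,0,0.01,0,0,0,-1],[-0.042,0,0.02,0,0,0,-1],[-0.042,0,0.023,0,0,0,-1]]]' | egrep 'time|pos|contact'
python3 -m pendant '[[[0,0,0.001,0,0,0,-1],[0,0,0.002,0,0,0,-1],[0,0,0.002,0,0,0,-1]]]' | egrep 'pos|contact'
python3 -c "
from h import *
go('a',0,.106)"
for i in 1 2; do python3 -m pendant '[[[0,0,0.001,0,0,0,-1],[0,0,0.0015,0,0,0,-1]]]' | egrep 'pos|contact'; done
```

```text
time_s: 11.3
tcp_pos: [0.5945, 0.2158, 0.2901]
contact_force: [-0.1, 0.2, -0.1]
tcp_pos: [0.5954, 0.2163, 0.2907]
contact_force: [-0.5, 0.2, -0.9]
a [0.5966 0.2168 0.106 ] tip [0.5954 0.2163 0.1126] shift [-0.0012 -0.0001  0.0066]
tcp_pos: [0.5955, 0.2163, 0.2891]
contact_force: [-1.1, 0.5, 0.1]
tcp_pos: [0.5957, 0.2163, 0.2883]
contact_force: [-2.9, -0.4, 9.4]
```

```bash
for i in 1 2 3; do python3 -m pendant '[[[0,0,0.0005,0,0,0,-1],[0,0,0.0005,0,0,0,-1]]]' | egrep 'pos|contact'; done
```

```text
tcp_pos: [0.5956, 0.2163, 0.2881]
contact_force: [-3.0, -0.1, 7.7]
tcp_pos: [0.5957, 0.2163, 0.2878]
contact_force: [-2.4, -0.5, 8.1]
tcp_pos: [0.5956, 0.2163, 0.2873]
contact_force: [-2.8, -1.5, 8.6]
```

```bash
for i in 1 2 3 4; do python3 -m pendant '[[[0,0,0.0005,0,0,0,-1],[0,0,0.0007,0,0,0,-1]]]' | egrep 'pos|contact'; done
```

```text
tcp_pos: [0.5957, 0.2163, 0.2866]
contact_force: [-2.4, -0.8, 8.7]
tcp_pos: [0.5956, 0.2163, 0.2859]
contact_force: [-2.5, -0.8, 8.7]
tcp_pos: [0.5956, 0.2163, 0.2852]
contact_force: [-3.2, -0.1, 9.2]
tcp_pos: [0.5956, 0.2163, 0.2845]
contact_force: [-3.0, -0.8, 9.5]
```

The lid slides down at about 9 N. I'll carry on to the firm stop.

```bash
for i in 1 2 3; do python3 -m pendant '[[[0,0,0.0005,0,0,0,-1],[0,0,0.0005,0,0,0,-1]]]' | egrep 'time|pos|contact'; done
```

```text
time_s: 13.6
tcp_pos: [0.5956, 0.2163, 0.2843]
contact_force: [-4.0, -1.1, 10.9]
time_s: 13.8
tcp_pos: [0.5956, 0.2163, 0.2843]
contact_force: [-6.2, -0.7, 13.9]
time_s: 14.0
tcp_pos: [0.5956, 0.2163, 0.2842]
contact_force: [-6.9, 0.2, 15.8]
```

It's on its stop at 0.106. I'll hold there briefly, lift clear, and look.

```bash
python3 -m pendant '[[[0,0,0.0003,0,0,0,-1],[0,0,0.0003,0,0,0,-1],[0,0,0.0003,0,0,0,-1]]]' | egrep 'time|pos|contact'
python3 -m pendant '[[[0,0,-0.002,0,0,0,-1],[0,0,-0.02,0,0,0,-1],[0,0,-0.05,0,0,0,-1],[0,0,-0.09,0,0,0,-1],[0,0,-0.12,0,0,0,-1]]]' | egrep 'time|pos|contact'
python3 -m pendant '[[[0.04,0,0,0,0,0,-1],[0.08,0,0,0,0,0,-1],[0.12,0,0,0,0,0,-1],[0.12,0,0,0,0,0,-1],[0.12,0,0,0,0,0,-1]]]' | egrep 'time|pos|contact'
python3 -c "
from h import *
cv2.imwrite('pics/s3.png',r.capture('scene')[:,:,::-1])"
```

```text
time_s: 14.3
tcp_pos: [0.5956, 0.2163, 0.2842]
contact_force: [-8.0, -1.8, 18.4]
time_s: 14.8
tcp_pos: [0.5956, 0.2162, 0.4035]
contact_force: [1.1, 0.7, 0.4]
time_s: 15.3
tcp_pos: [0.4877, 0.162, 0.4021]
contact_force: [0.2, -0.2, 0.3]
```

View pics/s3.png

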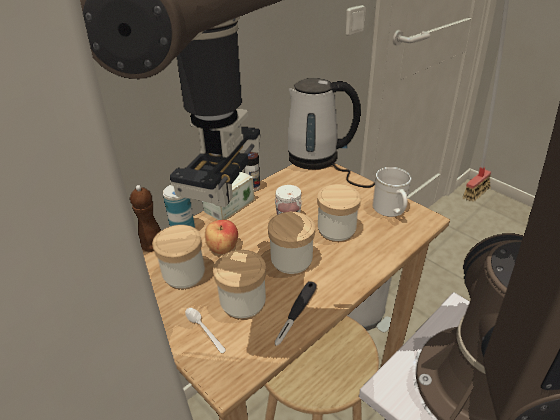

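All four jars, with lids at about (178,243), (240,268), (291,230) and (338,198), and the bystanders stand where they were. The gripper hangs clear above the table.

```bash
python3 -c "
from plant import r
print(r.close_job())"
```

```text
the job is handed in; nothing more can be done
None
```

The lid that wasn't home was on the far-left jar: it rocked under a light edge press and was let go, then went down about 4 mm to its stop under a firm press in the middle; the other three lids gave nowhere, nothing else looked moved, and I handed the job in with the arm clear at about 15 s (no verdict was shown).

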